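# Fetch the wax tin from behind the containers

## Task

In the wooden caddy the low flat wax tin is hemmed in at the back by three tall containers (round bottle, lidded jar, square can). First move all three onto the flat steel tray and stand them there together, then bring the wax tin to the middle of the white tile, and only then put each container back on the very paper mark in the caddy where it stood at the start. Keep all of them upright, and leave the cup, the brush and the steel weight where they are.

Things in the scene. Friction and masses are not known exactly. Their poses are not given: they have to be found in the camera images.
- bottle: Round grey plastic bottle with a paper label, body 48 mm across and 70 mm high, tapering to a narrow black screw cap 26 mm across that spans heights 88 to 115 mm (115 mm is its full height). About 0.16 kg. Origin: centre of its underside, z up.
- jar: Round white plastic jar, 50 mm across, with a paper label and a plain aluminium lid 52 mm across that is fixed on and spans heights 74 to 96 mm (96 mm is its full height). About 0.22 kg. Origin: centre of its underside, z up.
- can: Square steel can, 46 x 46 mm and 80 mm high, with a paper band and on top a round black cap 34 mm across that spans heights 80 to 105 mm (105 mm is its full height). About 0.20 kg. Origin: centre of its underside, z up, x and y square to its sides.
- wax: The wax tin: low round aluminium tin, 36 mm high, 50 mm across with a fixed lid 52 mm across from 22 mm up. About 0.1 kg. Origin: centre of its underside, z up. It starts on the caddy's rear middle mark with only 8 to 14 mm between it and each neighbour and the back board.
- caddy: Fixed wooden caddy, floor board 170 mm (its x) by 210 mm (its y), board top 12 mm above the origin. Back board at x 75 to 85 mm, up to 57 mm; side strips at |y| 99 to 105 mm, up to 20 mm. Four paper marks, 58 mm across, at (x, y) = (35, 0) for the wax tin, and (35, 60), (35, -60), (-25, 0) mm for bottle, jar and can, in changing order. Origin: centre of its underside.
- tray: Fixed flat steel tray, the side area: 270 mm (its x) by 120 mm (its y), floor 4 mm above the origin, rim 3 mm thick rising to 14 mm. Room for the three containers in a row along its x. Origin: centre of its underside.
- tile: Fixed square white ceramic tile, 120 x 120 mm, on a slightly larger wooden backing; its top is 8 mm above the origin. Origin: centre of its underside.
- cup: Bystander: open blue ceramic cup, 72 mm across the rim, 75 mm high. Origin: centre of its underside. Leave alone.
- brush: Bystander: flat paint brush lying down, about 210 mm long along its x, 40 mm wide, 11 mm thick. Origin: on its axis at the underside, 105 mm from the handle's end. Leave alone.
- weight: Bystander: plain dark steel cylinder weight, 60 mm across, 45 mm high. Origin: centre of its underside. Leave alone.
There are look-alikes about, which are no part of the job. What is shaped like the jar but orange is not meant.

How it is judged:
On the way, in this order (a step that is already met when the one before it is completed fails the run):
1. the bottle, the jar and the can all stand on the steel tray, the wax tin still in its place (x of bottle in the frame of tray between -0.125 and 0.125 m and y of bottle in the frame of tray between -0.05 and 0.05 m and z of each of bottle, jar, can in the frame of tray below 0.01 m and angle between each of bottle, jar, can's own z axis and vertical below 0.12 rad and linear speed of each of bottle, jar, can below 0.02 m/s and x of jar in the frame of tray between -0.125 and 0.125 m and y of jar in the frame of tray between -0.05 and 0.05 m and x of can in the frame of tray between -0.125 and 0.125 m and y of can in the frame of tray between -0.05 and 0.05 m and distance of wax from where it was at the start of the episode below 0.02 m), for 0.2 s.
2. the wax tin stands released in the middle of the tile while the three containers still stand on the tray (horizontal distance between wax and tile below 0.015 m and z of wax in the frame of tile between 0.003 and 0.014 m and angle between each of wax, bottle, jar, can's own z axis and vertical below 0.12 rad and linear speed of each of wax, bottle, jar, can below 0.02 m/s and contact force between wax and the fingers below 0.1 N and x of bottle in the frame of tray between -0.125 and 0.125 m and y of bottle in the frame of tray between -0.05 and 0.05 m and z of each of bottle, jar, can in the frame of tray below 0.01 m and x of jar in the frame of tray between -0.125 and 0.125 m and y of jar in the frame of tray between -0.05 and 0.05 m and x of can in the frame of tray between -0.125 and 0.125 m and y of can in the frame of tray between -0.05 and 0.05 m), for 0.2 s.
At the end, for the whole second after the job is handed in: The wax tin stands upright on the tile, its centre within 15 mm of the tile's; the bottle, the jar and the can each stand upright within 15 mm of where that same container stood at the start; all released and at rest (horizontal distance between wax and tile below 0.015 m and z of wax in the frame of tile between 0.003 and 0.014 m and angle between each of wax, bottle, jar, can's own z axis and vertical below 0.12 rad and linear speed of each of wax, bottle, jar, can below 0.02 m/s and distance of each of bottle, jar, can from where it was at the start of the episode below 0.015 m); the robot touches nothing.
It fails at once if the bottle, jar, can or wax tin is tipped over (more than about 40 degrees) (angle between any of bottle, jar, can, wax's own z axis and vertical above 0.7 rad).
It fails at once if the cup, the brush or the weight is moved by more than 20 mm (distance of any of cup, brush, weight from where it was at the start of the episode above 0.02 m).
It also fails if it takes over 134 s, if anything falls off the work surface, if the arm or the gripper's body presses on something with over 40 N, if the wrist force passes 120 N, or if a joint passes its speed limit or range.

## Robot

A 7-joint arm with a two-finger parallel gripper is mounted at the origin on the work surface. World frame = base frame: x ahead of the robot, y to its left, z up, the work surface at z = 0. Lengths are in m, angles in rad, forces in N, time in s.
With the tool pointing down it reaches from about 0.35 to 0.9 m from the base axis. Payload 19.9 kg.
Tool frame: the origin (TCP) lies between the finger pads; the fingertips stand 19 mm ahead of it and the grasp point (between the pads) is the TCP; z points along the fingers, y is the direction in which the jaws open and shut (so a half turn about z gives the same grasp; the last joint's range is limited). The gripper opens to 94 mm and grips with 3 to 60 N. Pads are 16 mm wide; open, the fingers measure 119 mm over their backs; the gripper's body (75 mm by 177 mm) begins 78 mm behind the grasp point.
Start: joints at [-1.355, 0.417, -0.01, 1.614, 0.005, 1.111, -0.053], TCP at [0.159, 0.604, 0.224] pointing down, gripper open.
Joint ranges: [-2.81, 2.81], [-0.39, 2.02], [-1.27, 1.25], [0.06, 2.57], [-1.19, 4.33], [0.19, 2], [-2.82, 2.82]. Speed limits (rad/s): [1.89, 1.89, 2.39, 2.39, 3.01, 3.01, 3.01].

## Interface

Orientations are given as a 3x3 rotation matrix whose columns are the frame's x, y, z axes.
In Python, from rig import robot gives the robot as it stands. Calls block until the motion is done:
- robot.move_ptp(position, orientation): joint-space move of the TCP to a pose.
- robot.move_linear(position, velocity=0.15, frame=None, threshold=None): straight line of the TCP; frame=None keeps the orientation; velocity is the mean speed in m/s. With threshold (N) it stops when the force on the tool has changed by that much, and returns True; else False.
- robot.goto_joints(angles): joint-space move.
- robot.gripper_to(opening): finger opening in m; the grip force is fixed at half the most; returns when the fingers have stopped.
- robot.pause(seconds).
- robot.ik(position, orientation): joint angles nearest the present ones, or None.
- robot.get_state(): the state.
- robot.grab_frame(name): name is "scene" or "top" or "wrist"; returns the picture (480x640x3 uint8, red, green, blue); there is no depth.
- robot.camera_info(name): a dict with "fx", "fy", "cx", "cy" (pixels), "dist" ([k1, k2, p1, p2, k3] as OpenCV has them; the pictures are not rectified), "rvec" (rotation vector, rad) and "tvec" (3), from world to camera coordinates, as OpenCV has them. Camera axes: x right, y down, z forward; pixel columns grow to the right and rows downward; lengths in m; the calibration is good to about 2 mm. A picture is of the moment at which its call begins: read the wrist's pose just before it. camera_info takes no time and is no camera call; for the wrist camera it gives the pose at the moment of the call.
A pose or a line that the arm cannot do raises robot.PlanningError and nothing moves.
- robot.sign_off(): hands the job in, once; it reports no verdict.
The state is a dict: "time": time; "qpos": joint angles; "joint_vel": joint speeds; "effort": joint torques, N m; "ee_pos": TCP position; "tool_rot": TCP orientation; "force": force on the tool from outside, world axes, zero at the start; "moment": the same for the moment, N m; "opening": finger opening in m.
Only numpy, scipy, OpenCV 4.12 (cv2) and the standard library are available. Lean on these libraries where they do the work, as an engineer would, in place of code of your own. Each camera call takes 0.05 s, during which the arm holds its last target.

## Working session

There is one attempt and no reset: what is moved stays moved. The work goes in short steps, each a Python script; the robot and the scene stay as the last script left them, time stands still between calls to the robot, and variables do not carry over. Pictures are saved under pics/ and viewed, and the job is handed in when it is done.

```bash
ls; mkdir -p pics; python3 - <<'E'
from rig import robot
import cv2
for n in ["scene","top","wrist"]:
    im=robot.grab_frame(n); cv2.imwrite(f"pics/{n}0.png",im[:,:,::-1]); print(n,robot.camera_info(n))
print(robot.get_state())
E
```

```text
pics
scene {'fx': 475.0236363773921, 'fy': 475.0236363773921, 'cx': 315.24562660362295, 'cy': 232.45286780773347, 'dist': array([-0.11711881,  0.        ,  0.        ,  0.        ,  0.        ]), 'rvec': array([ 2.09045073,  0.57874469, -0.30655939]), 'tvec': array([-0.49968872, -0.10365384,  1.27634669])}
top {'fx': 454.53330576665627, 'fy': 454.53330576665627, 'cx': 322.1151435102285, 'cy': 240.47364016464937, 'dist': array([-0.03211313,  0.        ,  0.        ,  0.        ,  0.        ]), 'rvec': array([ 2.11920847, -2.13689747,  0.13764211]), 'tvec': array([0.01114683, 0.56209413, 0.89132757])}
wrist {'fx': 333.09209665344804, 'fy': 333.09209665344804, 'cx': 313.2275751326782, 'cy': 237.82654067647582, 'dist': array([-0.03442768,  0.        ,  0.        ,  0.        ,  0.        ]), 'rvec': array([-2.30839814, -1.7802491 , -0.24454876]), 'tvec': array([-0.62552762, -0.02826108,  0.3912797 ])}
{'time': 0.15, 'qpos': array([-1.35549342,  0.41786102, -0.01032664,  1.61401029,  0.00471515,
        1.1106868 , -0.05304046]), 'joint_vel': array([-6.08588590e-05,  7.68765804e-06,  1.31313958e-04, -3.23000690e-03,
       -8.79873776e-04, -1.18091210e-03, -4.57492440e-05]), 'effort': array([ 2.41308575e-03, -8.51532412e+01,  6.39257133e-01, -4.26133955e+01,
       -4.89184354e-02,  1.70840020e-02,  7.85824568e-05]), 'ee_pos': array([0.1586745 , 0.60425369, 0.22396456]), 'tool_rot': array([[-9.67205797e-01,  2.53993939e-01, -1.58894226e-04],
       [ 2.53993976e-01,  9.67205355e-01, -9.28367073e-04],
       [-8.21162634e-05, -9.38280191e-04, -9.99999556e-01]]), 'force': array([ 1.14206072, -0.16455686, -0.95384059]), 'moment': array([-0.04789097,  0.0362562 ,  0.03483346]), 'opening': 0.09409354556555567}
```

View pics/scene0.png

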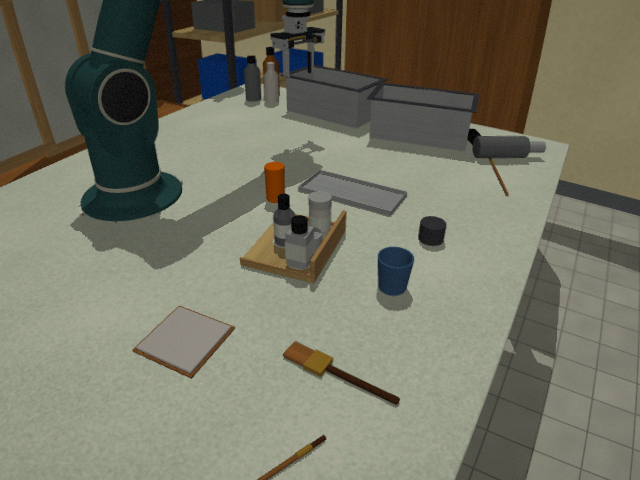

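View pics/top0.png

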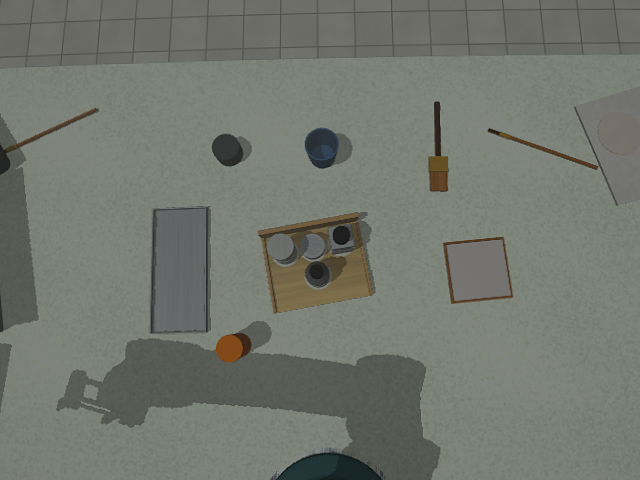

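View pics/wrist0.png

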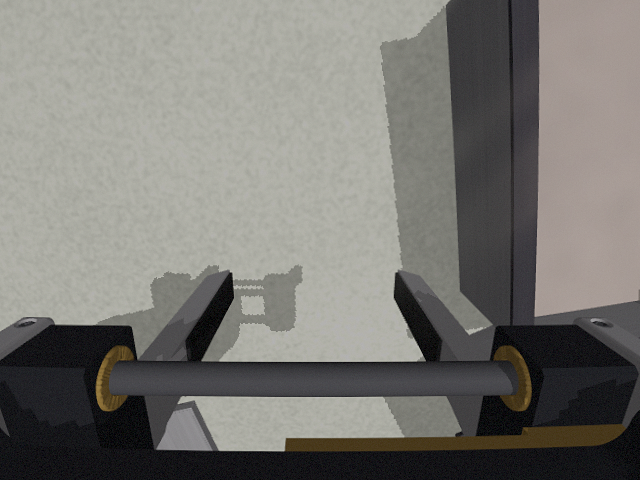

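```bash
cat > h.py <<'E'
from rig import robot
import numpy as np, cv2
def cam(n):
    c=robot.camera_info(n);K=np.array([[c['fx'],0,c['cx']],[0,c['fy'],c['cy']],[0,0,1]])
    return K,c['dist'],cv2.Rodrigues(np.array(c['rvec']))[0],np.array(c['tvec'])
def ray(c,px,z):
    K,d,R,t=c
    u=cv2.undistortPoints(np.array(px,float).reshape(-1,1,2),K,d).reshape(-1,2)
    v=np.c_[u,np.ones(len(u))]@R; o=-R.T@t
    return o+v*((z-o[2])/v[:,2:3])
def proj(c,P):
    K,d,R,t=c
    return cv2.projectPoints(np.array(P,float).reshape(-1,3),cv2.Rodrigues(R)[0],t,K,d)[0].reshape(-1,2)
E
python3 - <<'E'
from h import *
im=cv2.imread("pics/top0.png")
cr=cv2.resize(im[200:320,245:385],None,fx=5,fy=5,interpolation=cv2.INTER_CUBIC); cv2.imwrite("pics/topcrop.png",cr)
c=cam("top")
def rectpx(name,z,mask):
    cs=cv2.findContours(mask,cv2.RETR_EXTERNAL,cv2.CHAIN_APPROX_NONE)[0]
    k=max(cs,key=cv2.contourArea)
    W=ray(c,k[:,0,:],z)[:,:2].astype(np.float32)
    print(name,cv2.contourArea(k),cv2.minAreaRect(W))
    return k
hsv=cv2.cvtColor(im,cv2.COLOR_BGR2HSV)
for p in [(480,270),(180,270),(330,290),(40,300),(600,180),(300,60+200),(230,347),(283,249)]: print(p,hsv[p[1],p[0]])
for n,p in dict(tray=[(153,209),(208,207),(209,331),(151,332)],).items():
    print(n,ray(c,p,0.014))
print('tile',ray(c,[(444,243),(504,238),(512,297),(452,302)],0.006))
print('caddy',ray(c,[(276,312),(373,294)],0.012))
print('objs',ray(c,[(283,248)],0.108),ray(c,[(341.5,235)],0.117),ray(c,[(317,270)],0.127),ray(c,[(313,245)],0.048),ray(c,[(230,347)],.096))
print('by',ray(c,[(229,148),(321,145)],.05))
E
```

```text
(480, 270) [ 30   7 116]
(180, 270) [ 90  10 102]
(330, 290) [ 20 101 119]
(40, 300) [ 49  22 129]
(600, 180) [ 46  21 132]
(300, 260) [ 22  96 104]
(230, 347) [ 14 204 130]
(283, 249) [ 75   9 110]
tray [[0.64020682 0.37572902 0.014     ]
 [0.64297069 0.25444037 0.014     ]
 [0.37869284 0.24385985 0.014     ]
 [0.3767685  0.36662727 0.014     ]]
tile [[ 0.55997382 -0.25215991  0.006     ]
 [ 0.56941708 -0.38042484  0.006     ]
 [ 0.44437525 -0.38885883  0.006     ]
 [ 0.4352423  -0.26305238  0.006     ]]
caddy [[ 0.41719767  0.10445801  0.012     ]
 [ 0.45307448 -0.0981564   0.012     ]]
objs [[0.53830032 0.07982164 0.108     ]] [[ 0.56081568 -0.03228004  0.117     ]] [[0.4937889  0.01413216 0.127     ]] [[0.55235297 0.02508916 0.048     ]] [[0.35215176 0.18041186 0.096     ]]
by [[0.7626751  0.20348523 0.05      ]
 [0.76585632 0.00741097 0.05      ]]
```

View pics/topcrop.png

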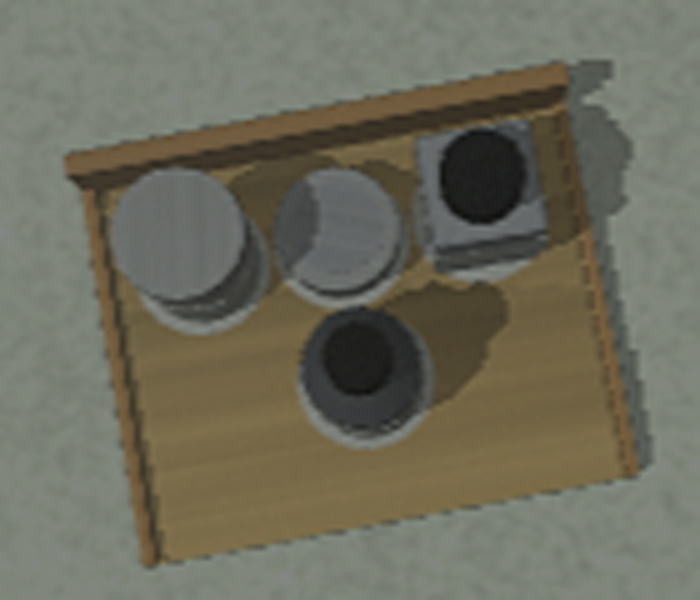

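Candidates: jar: white one, top (283,249)/scene (319,213). The orange look-alike, top (230,347)/scene (275,183), is rejected. Bottle: top (317,272); the shelf bottles in scene (250–270,80) are background. Can: top (341,236). Wax: top (313,245). The close crop confirms the round grey bottle on the front mark, the jar at left, the can at right and the wax tin in the middle. Next I refine the positions with both views.

```bash
cat >> h.py <<'E'
def tri(c1,p1,c2,p2):
    def n(c,p): return cv2.undistortPoints(np.array(p,float).reshape(1,1,2),c[0],c[1]).reshape(2,1)
    P=lambda c:np.c_[c[2],c[3]]
    X=cv2.triangulatePoints(P(c1),P(c2),n(c1,p1),n(c2,p2)); return (X[:3]/X[3]).ravel()
E
python3 - <<'E'
from h import *
T=cam("top");S=cam("scene")
top=cv2.imread("pics/top0.png"); sc=cv2.imread("pics/scene0.png")
def crop(p): return (245+(p[0]+.5)/5-.5,200+(p[1]+.5)/5-.5)
for n,p,z in [("jar",(178,234),.108),("wax",(340,231),.048),("can",(483,175),.117),("bottle",(358,358),.127),("bbL",(67,155),.057),("bbR",(565,63),.057)]:
    print(n,crop(p),ray(T,crop(p),z)[0].round(4))
# black caps by mask
g=cv2.cvtColor(top,cv2.COLOR_BGR2GRAY)
for n,p,z in [("can",(341,235),.117),("bottle",(317,271),.127)]:
    m=np.zeros_like(g);x,y=p;m[y-12:y+12,x-12:x+12]=(g[y-12:y+12,x-12:x+12]<40)*255
    k=max(cv2.findContours(m,cv2.RETR_EXTERNAL,cv2.CHAIN_APPROX_NONE)[0],key=cv2.contourArea)
    M=cv2.moments(k);cc=(M['m10']/M['m00'],M['m01']/M['m00']);print(n,cc,M['m00'],ray(T,cc,z)[0].round(4))
# tile + tray: masks
hsv=cv2.cvtColor(top,cv2.COLOR_BGR2HSV)
for n,box,m,z in [("tile",(435,230,525,310),hsv[...,1]<13,.008)]:
    mm=np.zeros_like(g);x0,y0,x1,y1=box;mm[y0:y1,x0:x1]=m[y0:y1,x0:x1]*255
    mm=cv2.morphologyEx(mm,cv2.MORPH_OPEN,np.ones((3,3)))
    k=max(cv2.findContours(mm,cv2.RETR_EXTERNAL,cv2.CHAIN_APPROX_NONE)[0],key=cv2.contourArea)
    print(n,cv2.minAreaRect(ray(T,k[:,0],z)[:,:2].astype(np.float32)))
cv2.imwrite("pics/sccrop.png",cv2.resize(sc[160:300,230:400],None,fx=4,fy=4,interpolation=cv2.INTER_CUBIC))
cv2.imwrite("pics/traycrop.png",cv2.resize(top[195:345,130:280],None,fx=4,fy=4,interpolation=cv2.INTER_CUBIC))
E
```

```text
jar (280.2, 246.4) [0.5415 0.0852 0.108 ]
wax (312.6, 245.8) [0.5507 0.0259 0.048 ]
can (341.2, 234.6) [ 0.5616 -0.0317  0.117 ]
bottle (316.2, 271.2) [0.4916 0.0156 0.127 ]
bbL (258.0, 230.6) [0.5819 0.1372 0.057 ]
bbR (357.6, 212.2) [ 0.6179 -0.0668  0.057 ]
can (340.9048689138577, 234.7865168539326) 222.5 [ 0.5612 -0.0312  0.117 ]
bottle (316.5068493150685, 271.2454337899543) 146.0 [0.4915 0.0151 0.127 ]
tile ((0.5028285384178162, -0.31998199224472046), (0.11832289397716522, 0.1182149201631546), 5.108109474182129)
```

View pics/sccrop.png

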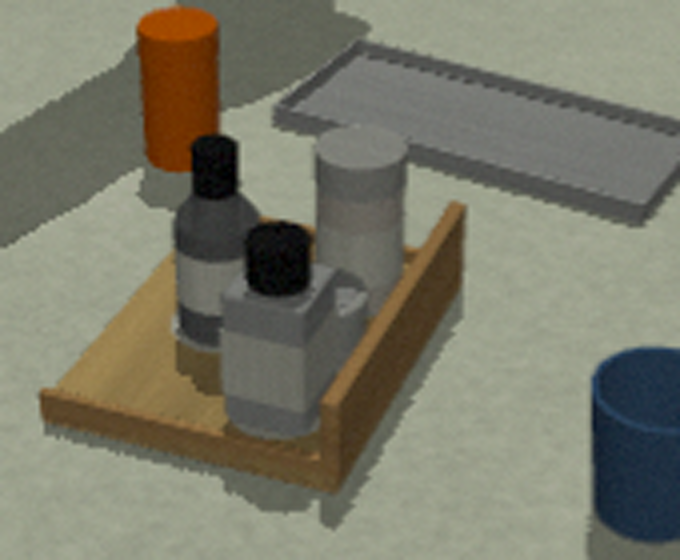

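View pics/traycrop.png

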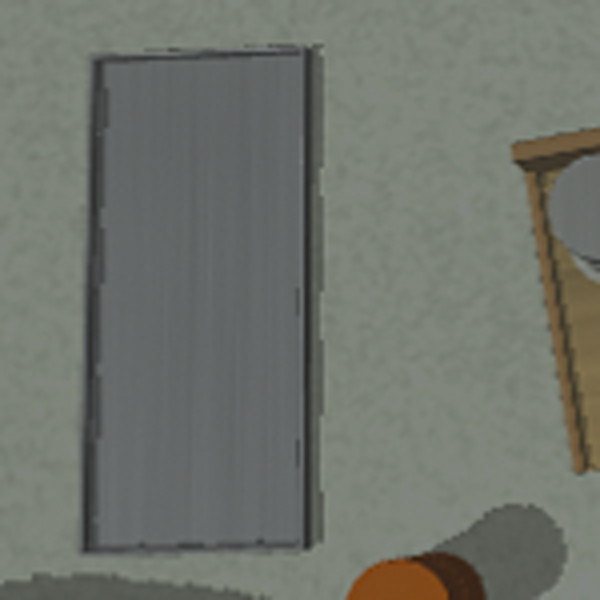

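```bash
cat >> h.py <<'E'
CY=0.172
def rot(a):
    y=np.array([-np.sin(a),np.cos(a),0]);z=np.array([0,0,-1.]);return np.c_[np.cross(y,z),y,z]
RC=rot(CY)
E
python3 - <<'E'
from h import *
T=cam("top");S=cam("scene")
print(proj(S,[(.5415,.0852,.108),(.5614,-.0315,.117),(.4916,.0155,.127)]).round(1), "seen jar (320,197) can ~(299.5,218) bottle~(283.7,195)")
p=[(130+a/4,195+b/4) for a,b in [(95,57),(310,47),(310,548),(84,550)]]
W=ray(T,p,.014)[:,:2];print(W.round(4),W.mean(0),cv2.minAreaRect(W.astype(np.float32)))
s=robot.get_state()
for P,a in [((.4916,.0155,.121),CY),((.5415,.0852,.1),CY),((.5614,-.0315,.1145),CY),((.5507,.0259,.038),CY),((.59,.31,.11),.04),((.42,.31,.11),.04),((.503,-.32,.034),.089)]:
    q=robot.ik(P,rot(a));q2=robot.ik(P,rot(a)@np.diag([-1,-1,1]));print(P,None if q is None else q.round(2),None if q2 is None else q2.round(2))
E
```

```text
[[319.5 196.3]
 [298.6 219.1]
 [282.7 196.2]] seen jar (320,197) can ~(299.5,218) bottle~(283.7,195)
[[0.6396 0.374 ]
 [0.6435 0.2556]
 [0.3767 0.247 ]
 [0.3757 0.3666]] [0.50888935 0.31077997] ((0.5081703066825867, 0.3110199570655823), (0.26702880859375, 0.11959084868431091), 1.8461134433746338)
(0.4916, 0.0155, 0.121) [-0.53  0.35  0.51  2.05 -0.24  0.8   1.87] [-0.84  0.46  0.92  2.05 -0.49  0.86 -1.03]
(0.5415, 0.0852, 0.1) [-0.46  0.45  0.31  1.92 -0.19  0.8   1.69] [-0.74  0.52  0.68  1.93 -0.44  0.84 -1.23]
(0.5614, -0.0315, 0.1145) [-0.44  0.49  0.57  1.88 -0.34  0.86  2.04] [-0.65  0.59  0.87  1.89 -0.56  0.92 -0.91]
(0.5507, 0.0259, 0.038) [-0.36  0.56  0.32  1.94 -0.27  0.68  1.87] [-0.57  0.62  0.61  1.95 -0.52  0.73 -1.05]
(0.59, 0.31, 0.11) [-0.62  0.61  0.13  1.6  -0.09  0.94  1.15] [-0.95  0.69  0.61  1.61 -0.45  0.99 -1.72]
(0.42, 0.31, 0.11) [-0.77  0.38  0.09  1.97 -0.05  0.79  0.96] [-1.19  0.44  0.61  1.98 -0.34  0.82 -1.92]
(0.503, -0.32, 0.034) [-0.02  0.74  0.73  1.83 -0.66  0.83  2.71] [-0.22  0.94  1.08  1.84 -0.99  1.02 -0.19]
```

```bash
cat >> h.py <<'E'
OBJ=dict(bottle=[(.4916,.0155),.1095,.060],jar=[(.5415,.0852),.086,.080],can=[(.5614,-.0315),.1025,.066],wax=[(.5507,.0259),.0255,.080])
TA=0.032; TC=np.array([.5085,.311])
def tray(x): return TC+x*np.array([np.cos(TA),np.sin(TA)])
SPOT=dict(bottle=tray(.085),can=tray(0),jar=tray(-.085))
HI=.27
def pick(name,xy,base,a,hi=HI):
    h,op=OBJ[name][1:]
    robot.gripper_to(op)
    robot.move_ptp((*xy,hi),rot(a))
    z=base+h
    hit=robot.move_linear((*xy,z+.0),.12,threshold=8)
    s=robot.get_state();print(name,'down',hit,s['ee_pos'].round(4),s['force'].round(1),s['time'])
    if hit: return False
    robot.gripper_to(.02)
    s=robot.get_state();print(' grip',s['opening'],s['force'].round(1))
    return True
def lift(xy,hi=HI): robot.move_linear((*xy,hi),.2); print(' lifted',robot.get_state()['opening'],robot.get_state()['time'])
def place(name,xy,base,a,hi=HI):
    h,op=OBJ[name][1:]
    robot.move_ptp((*xy,hi),rot(a))
    robot.move_linear((*xy,base+h+.02),.2)
    hit=robot.move_linear((*xy,base+h-.003),.05,threshold=4)
    s=robot.get_state();print(name,'placed',hit,s['ee_pos'].round(4),s['force'].round(1),s['opening'],s['time'])
    robot.gripper_to(op); robot.move_linear((*xy,hi),.3)
def save(n,f):
    im=robot.grab_frame(n);cv2.imwrite(f"pics/{f}.png",im[:,:,::-1])
E
python3 - <<'E'
from h import *
n='bottle';xy=OBJ[n][0]
robot.move_linear((.159,.604,.27),.2)
if pick(n,xy,.012,CY):
    lift(xy); save('scene','s1')
E
```

```text
bottle down False [0.492  0.0155 0.1221] [ 0.1 -0.5 -0.9] 5.0083
 grip 0.025526833421054797 [-0.5  0.3  0.2]
 lifted 0.025360289372677588 6.5333
```

View pics/s1.png

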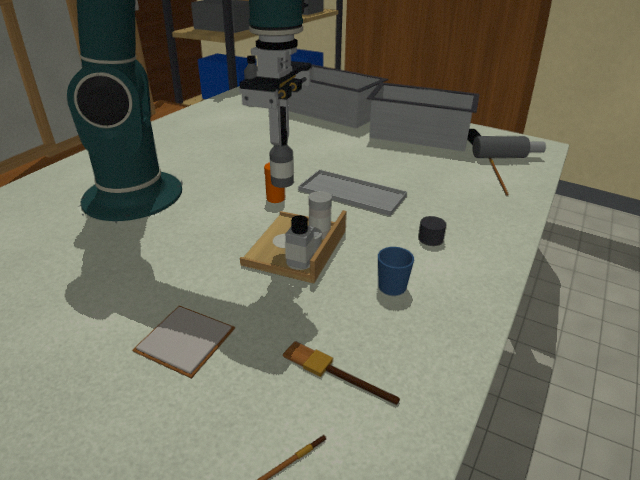

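The bottle hangs upright in the gripper at (282,165), and its front mark is bare at (283,240). Next I place it, then move the jar and can.

```bash
python3 - <<'E'
from h import *
place('bottle',SPOT['bottle'],.004,TA)
n='jar'
if pick(n,OBJ[n][0],.012,CY):
    lift(OBJ[n][0]); place(n,SPOT[n],.004,TA); save('scene','s2')
E
```

```text
bottle placed True [0.5933 0.3145 0.1124] [0.3 1.6 1.7] 0.0252852122200713 9.05
jar down False [0.5418 0.0853 0.0986] [ 0.6  0.4 -0.7] 13.475
 grip 0.05167529667130337 [-0.2  0.9  1.4]
 lifted 0.05188480668599431 15.0417
jar placed True [0.4234 0.3088 0.0894] [-0.2 -0.7 -1.7] 0.05154750804159972 17.4083
```

View pics/s2.png

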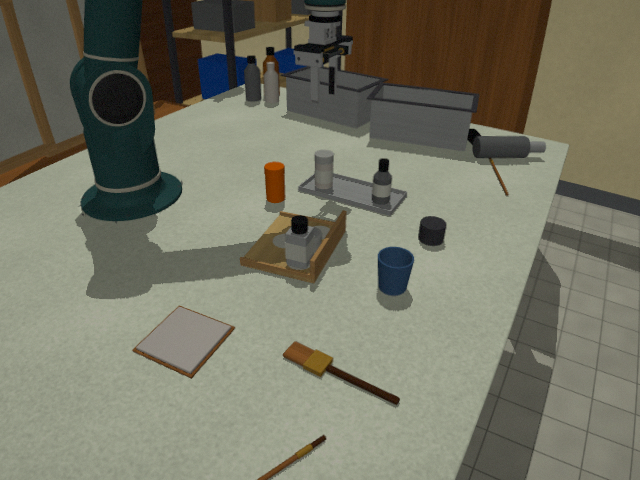

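Bottle (382,185) and jar (324,170) stand on the tray. The can is next.

```bash
python3 - <<'E'
from h import *
n='can'
if pick(n,OBJ[n][0],.012,CY):
    lift(OBJ[n][0]); place(n,SPOT[n],.004,TA); robot.move_ptp((.4,.1,.35),RC);robot.pause(.1);save('scene','s3');save('top','t3')
E
```

```text
can down False [ 0.5618 -0.0315  0.1151] [ 1.1 -0.  -0.2] 22.1083
 grip 0.03344360950403936 [-1.3  0.3  0.2]
 lifted 0.033421826389242994 23.6417
can placed True [0.5083 0.3116 0.1054] [ 0.1  0.5 -0.7] 0.03341808683865123 26.25
```

View pics/s3.png

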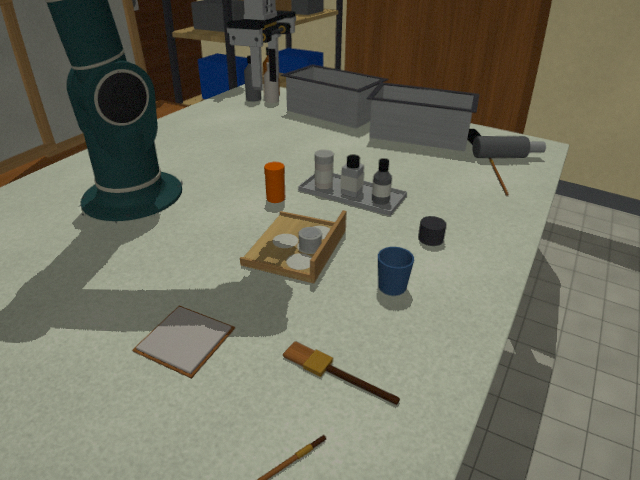

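View pics/t3.png

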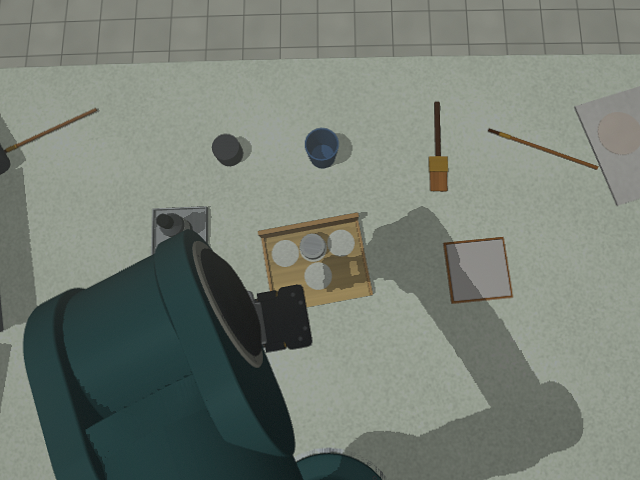

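All three stand on the tray (scene 324/352/382, ~178), and the tin is alone among the bare marks. I measure the marks as an independent check of the start positions.

```bash
python3 - <<'E'
from h import *
T=cam("top");im=cv2.imread("pics/t3.png");hsv=cv2.cvtColor(im,cv2.COLOR_BGR2HSV)
for n,p in dict(jar=(286,253),can=(342,242),bottle=(318,276)).items():
    m=np.zeros(hsv.shape[:2],np.uint8);x,y=p;b=np.s_[y-17:y+18,x-17:x+18]
    m[b]=(hsv[b][...,1]<35)*255
    k=max(cv2.findContours(m,cv2.RETR_EXTERNAL,cv2.CHAIN_APPROX_NONE)[0],key=cv2.contourArea)
    W=ray(T,cv2.convexHull(k)[:,0],.0125)[:,:2].astype(np.float32)
    print(n,cv2.minEnclosingCircle(W),'grasped',OBJ[n][0])
g=hsv[228:264,296:332]
cv2.imwrite("pics/caddy3.png",cv2.resize(im[205:315,250:380],None,fx=5,fy=5,interpolation=cv2.INTER_CUBIC))
E
```

```text
jar ((0.5412017703056335, 0.08658043295145035), 0.028870005160570145) grasped (0.5415, 0.0852)
can ((0.5618786811828613, -0.0316501148045063), 0.028870051726698875) grasped (0.5614, -0.0315)
bottle ((0.492607444524765, 0.017322640866041183), 0.02881455235183239) grasped (0.4916, 0.0155)
```

View pics/caddy3.png

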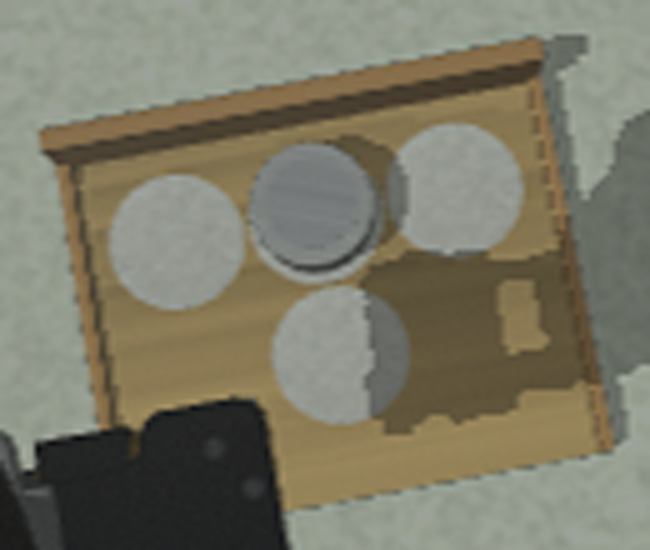

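Marks (crop 176,242; 455,189; 341,355) have a 28.9 mm radius, as they should, and lie within 2 mm of the grasp points. The tin is next.

```bash
python3 - <<'E'
from h import *
n='wax'
if pick(n,OBJ[n][0],.012,CY,.2):
    lift(OBJ[n][0],.2); place(n,(.5028,-.3200),.008,CY,.2); robot.pause(.1)
    robot.move_ptp((.4,.1,.35),RC);save('top','t4');save('scene','s4')
E
```

```text
wax down False [0.5511 0.026  0.0381] [-0.1  0.8 -0.1] 31.7167
 grip 0.051280352580249294 [-0.3  2.2  3.5]
 lifted 0.05154182957896037 33.2333
wax placed True [ 0.5027 -0.3197  0.0322] [-0.1  0.8 -0.8] 0.05123306429828159 35.8667
```

View pics/t4.png

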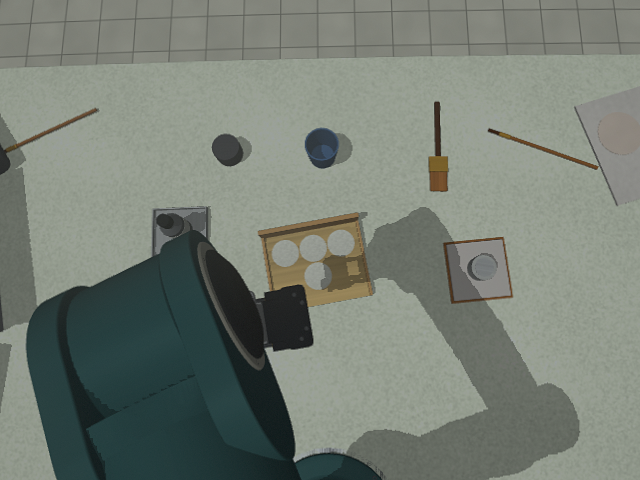

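View pics/s4.png

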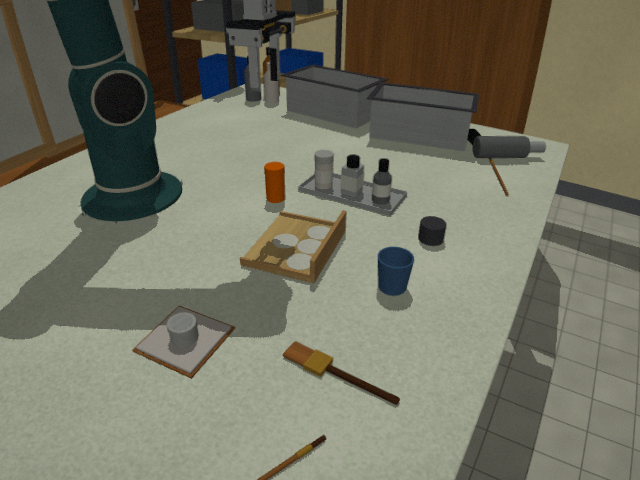

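The tin stands on the tile (top 483,266) and the three containers are still on the tray. I check its offset, then return the containers.

```bash
python3 - <<'E'
from h import *
T=cam("top");im=cv2.imread("pics/t4.png");hsv=cv2.cvtColor(im,cv2.COLOR_BGR2HSV)
print(ray(T,[(483,266)],.044))
for n in ['can','jar','bottle']:
    s=SPOT[n]
    if not pick(n,s,.004,TA): break
    lift(s); place(n,OBJ[n][0],.012,CY)
    save('scene','r_'+n)
E
```

```text
[[ 0.50633772 -0.31965982  0.044     ]]
can down False [0.5088 0.3112 0.1071] [-0.3 -0.4  1. ] 42.0333
 grip 0.03298005687444996 [-1.2  0.8 -0.1]
 lifted 0.03365591395333438 43.6083
can placed True [ 0.5613 -0.0309  0.1133] [-0.6 -0.7 -1.9] 0.03342621953812549 46.175
jar down False [0.4238 0.3085 0.0905] [ 0.  -0.1  0.7] 51.05
 grip 0.05139710900937958 [-0.3  0.3  0.3]
 lifted 0.052055576923406614 52.6583
jar placed True [0.5413 0.0858 0.0973] [ 0.1  1.1 -2.6] 0.05117024496623484 54.9833
bottle down False [0.5938 0.3138 0.1142] [ 0.3 -0.4  0.4] 59.3083
 grip 0.02534894027780477 [-0.2 -0.1 -0.4]
 lifted 0.025952827831838565 60.875
bottle placed True [0.4915 0.0161 0.1203] [-0.6  0.2 -1.3] 0.02551366163759128 63.3
```

View pics/r_bottle.png

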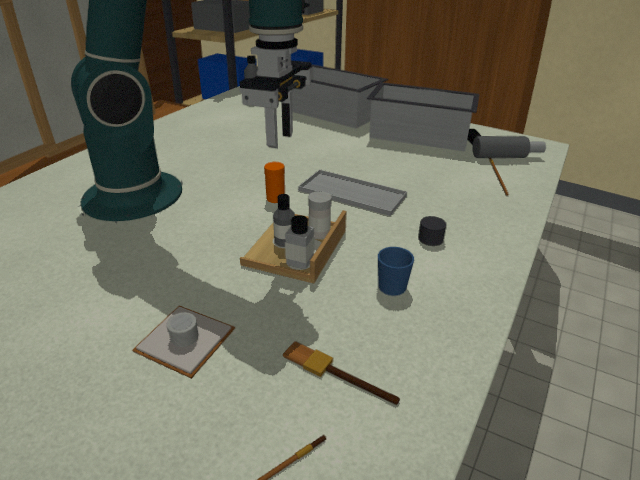

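All are back. I move the arm clear and compare with the first picture.

```bash
python3 - <<'E'
from h import *
robot.move_ptp((.17,.6,.3),rot(-.25));robot.pause(.3);save('top','t5');save('scene','s5')
a=cv2.imread('pics/top0.png');b=cv2.imread('pics/t5.png')
T=cam("top")
for im in(a,b):
    g=cv2.cvtColor(im,cv2.COLOR_BGR2GRAY)
    for n,p,z in [("can",(341,235),.117),("bottle",(317,271),.127)]:
        m=np.zeros_like(g);x,y=p;w=np.s_[y-12:y+12,x-12:x+12];m[w]=(g[w]<40)*255
        k=max(cv2.findContours(m,cv2.RETR_EXTERNAL,cv2.CHAIN_APPROX_NONE)[0],key=cv2.contourArea)
        M=cv2.moments(k);print(n,ray(T,(M['m10']/M['m00'],M['m01']/M['m00']),z)[0].round(4))
r=lambda i:cv2.resize(i[205:310,250:380],None,fx=3,fy=3,interpolation=cv2.INTER_CUBIC)
cv2.imwrite('pics/cmp.png',np.hstack([r(a),r(b)]))
hs=cv2.cvtColor(b,cv2.COLOR_BGR2HSV)
cv2.imwrite('pics/tile5.png',cv2.resize(b[230:310,435:520],None,fx=6,fy=6,interpolation=cv2.INTER_CUBIC))
print(robot.get_state()['time'])
E
```

```text
can [ 0.5612 -0.0312  0.117 ]
bottle [0.4915 0.0151 0.127 ]
can [ 0.5612 -0.0311  0.117 ]
bottle [0.492  0.0143 0.127 ]
67.4833
```

View pics/cmp.png

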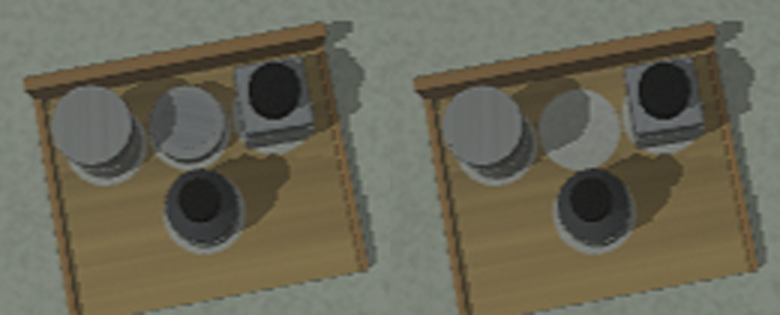

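View pics/tile5.png

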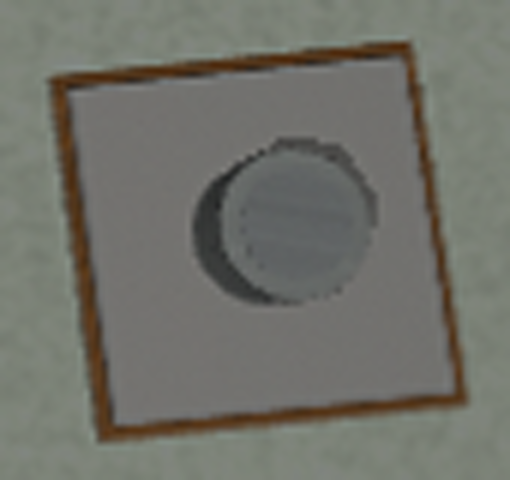

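```bash
python3 - <<'E'
from h import *
T=cam("top")
print(ray(T,[(484.6,267.6)],.044), ray(T,[(435+x/6,230+y/6) for x,y in [(52,77),(410,43),(465,402),(100,438)]],.006).mean(0))
S=cam("scene");print(proj(S,[(.5028,-.32,.044),(.5028,-.32,.008)]))
im=cv2.imread('pics/s5.png');cv2.imwrite('pics/stile5.png',cv2.resize(im[295:385,125:245],None,fx=5,fy=5,interpolation=cv2.INTER_CUBIC))
E
```

```text
[[ 0.50305083 -0.32270629  0.044     ]] [ 0.50227828 -0.32068955  0.006     ]
[[180.89008758 321.32825521]
 [184.16792695 336.10246265]]
```

View pics/stile5.png

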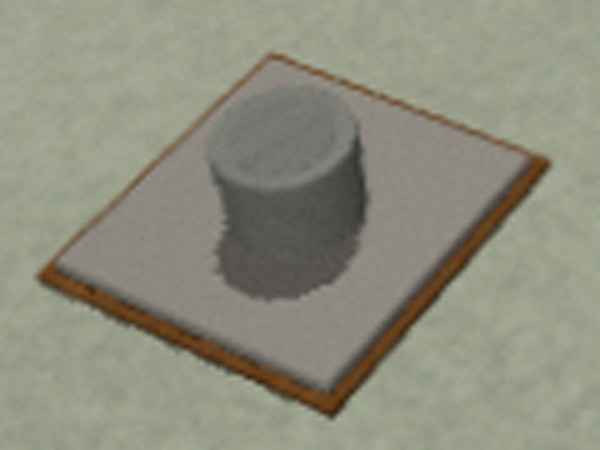

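View pics/s5.png

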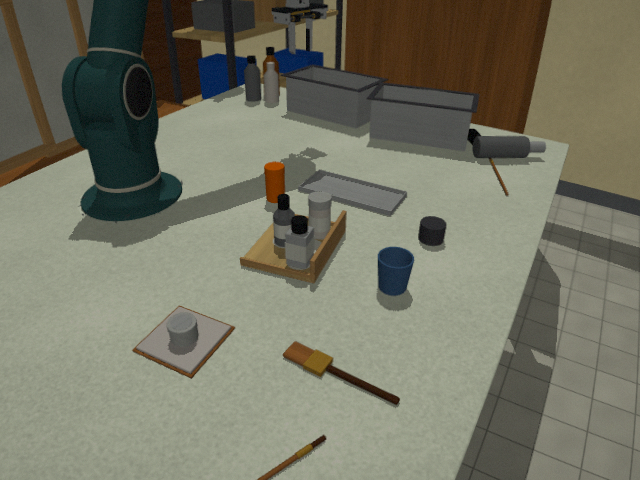

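The tin's lid centre is at about (181.8,322.6), against (181,321) predicted for a centred tin, so it is within about 3 mm. Cup, brush and weight are unmoved. I hand in.

```bash
python3 -c "
from rig import robot
robot.sign_off(); print(robot.get_state()['time'])"
```

```text
the job is handed in; nothing more can be done
the job is handed in; nothing more can be done
```

I moved the bottle, jar and can onto the steel tray and brought the wax tin to the middle of the tile. Then I put each container back on its own mark and handed the job in; the last clock reading before that was about 67.5 s of the 134 s allowed. The sign-off gave no verdict.

- **Containers:** by the top camera, the can's cap is within 0.1 mm of its start position and the bottle's within 1 mm. I compared the jar only by eye, and it looks unchanged.
- **Wax tin:** it stands upright about 2–3 mm from the tile's centre in both views. A rougher first reading from the top camera gave 4 mm; both are well inside the 15 mm limit.
- **Bystanders:** the cup, the brush and the weight look unmoved in the last scene picture. I did not measure them.
- **Contacts:** no descent hit anything unexpectedly, and every placing stopped on light contact.

No check failed.

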